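# Slacken the left-hand clamp knob of the bench lap

### The arm

A 6-joint arm with a two-finger parallel gripper is mounted at the origin on the work surface. World frame = base frame: x ahead of the robot, y to its left, z up, the work surface at z = 0. Lengths are in mm, angles in rad, forces in N, time in s.
With the tool pointing down it reaches from about 275 to 750 mm from the base axis. Payload 10.2 kg.
Tool frame: the origin (TCP) lies midway between the tips of the shut fingers; the grasp point (between the pads) lies 19 mm behind it; x points along the fingers, y is the direction in which the jaws open and shut, and the axes are right-handed (so a half turn about x gives the same grasp; the last joint's range is limited). The gripper opens to 85 mm and grips with 20 to 120 N. Pads are 22 mm wide; open, the fingers measure 114 mm over their backs; the gripper's body (76 mm by 85 mm) begins 54 mm behind the grasp point. The pads swing forward as they close: fully open they stand 13 mm farther back than shut.
Start: joints at [-1.55, 0.313, 1.498, -0, 1.331, -0.223], TCP at [126.717, -509.484, 231.294] pointing down, gripper open.
Joint ranges: [-2.94, 2.94], [-0.97, 2.17], [0.19, 2.56], [-1.23, 4.37], [0.02, 3.11], [-2.88, 2.88]. Speed limits (rad/s): [2.39, 2.39, 3.01, 3.14, 3.14, 3.14].

### API

Orientations are given as a unit quaternion [w, x, y, z].
In Python, from rig import sense, capture, get_calibration, finish_job gives the robot as it stands.
- The arm moves only by the tool jog_arm, never from a script. Its argument "increments" is a list of rows, each an object of numbers: "rx", "ry", "rz": the turn, a rotation vector about the tool's x, y, z in rad; "x", "y", "z": the shift along the tool's x, y, z in mm; "hand": the finger opening in mm, from 0 to 85.4. A call has 1 to 5 rows; each row shifts and turns the commanded pose from where the row before left it, along the tool's axes as they then stand; what a row does not reach is not made up. A row lasts 1/8 s, in which the tool goes at most 62.5 mm and 10.7 degrees, less where a joint would pass 70% of its speed; a pose out of reach is approached as far as the arm can. A call with a gripper value outside its range is refused whole. The fingers move at their own pace and stop on an object; "force" is the grip in N (left out, the last holds). Time passes only in rows, so rows that do not move let the fingers close. It gives the time, the measured TCP pose, the force and the opening at its end, in the units of the state.
- sense(): the state, without advancing time (a new reading comes with each control period).
- capture(name): name is "scene" or "top"; returns the picture (480x640x3 uint8, red, green, blue); there is no depth.
- get_calibration(name): a dict with "camera_matrix" (3x3 intrinsics, pixels), "R" (3x3) and "t" (3): a world point X has camera coordinates R X + t. Camera axes: x right, y down, z forward; pixel columns grow to the right and rows downward; lengths in mm; the calibration is good to about 2 mm. A picture is of the moment at which its call begins. get_calibration takes no time and is no camera call.
- finish_job(): hands the job in, once; it reports no verdict.
The state is a dict: "time_s": time; "joints": joint angles; "dq": joint speeds; "tau": joint torques, N m; "eef_pos": TCP position; "ee_rot": TCP orientation; "force": force on the tool from outside, world axes, zero at the start; "wrist_torque": the same for the moment, N m; "grip_width": opening from 0.0 (shut) to 1.0 (fully open).
Only numpy, scipy, OpenCV 4.12 (cv2) and the standard library are available. Lean on these libraries where they do the work, as an engineer would, in place of code of your own. Each camera call takes 0.05 s, during which the arm holds its last target.

### The job

The polishing disc on the bench lap is due for changing, so slacken its clamp: the bar-shaped steel knob in the middle of the large dark steel disc has a left-hand thread and undoes clockwise seen from above. Turn it clockwise, less than a half turn, until the line engraved on the knob points at the release mark engraved on the flange beneath it, and let go. Do not force it tighter the other way, and leave the turntable's round knob, an ordinary right-hand one, as it is.

Things in the scene. Friction and masses are not known exactly. Their poses are not given: they have to be found in the camera images.
- lap_knob (a joint): Turn of the bar knob on its fixed vertical axis, rad; grows clockwise seen from above (the undoing way of its left-hand thread). 0 = its engraved line points at the release mark. Starts at -1.3 to -0.85; stops at -1.75 (wrenched tight) and +0.7. Dry friction about 0.07 N m, no spring: it stays where left and does not rise.
- lap_knob_grip (a point): On the axis of the steel bar knob, at the height to grip it, 101 mm above the bench; turns with it. The upright bar is 54 long, 14 thick, its top 16 mm above this point; it stands on a round skirt 48 mm across whose top is 23 mm below. x: along the bar to the end with the dark engraved line; z up. Dark steel disc under it: 150 mm across, on a round grey housing of 180 mm, fixed.
- release_mark (a point): Middle of the release mark, a dark engraved radial line 17 mm long on the fixed round aluminium flange (84 mm across, its top 70 mm above the bench) under the bar knob; 33.5 mm out from the knob's axis. x: outward from that axis; z up.
- round_knob_dot (a point): Dark dot on top of the turntable's knob, 100 mm above the bench, 15 mm off that knob's axis. That knob is round fluted steel, 44 mm across, 34 high, on an aluminium faceplate 132 mm across and a square grey base of 150 mm, fixed to the bench. It turns easily when touched. Lap and turntable stand left and right of each other, either way round.
Things that resemble listed ones, but are neither listed nor needed, are in the scene too. Leave any purple or turquoise look-alike of the part that bears lap_knob alone.

How it is judged (in metres and radians):
At the end, for the whole second after the job is handed in: The bar knob's engraved line points at the release mark within 0.2 rad (about 11 degrees) either way and the knob is at rest (value of joint lap_knob between -0.2 and 0.2 rad and velocity of joint lap_knob between -0.05 and 0.05 rad/s); the robot touches nothing.
It fails at once if The bar knob is forced tighter, anticlockwise, to more than 1.58 rad short of the release mark (value of joint lap_knob below -1.58 rad).
It fails at once if The turntable's round knob is turned (its dot moves more than 6 mm, about 23 degrees) (distance of round_knob_dot from where it was at the start of the episode above 0.006 m).
It also fails if it takes over 35 s, if anything falls off the work surface, if the arm or the gripper's body presses on something with over 40 N, if the wrist force passes 120 N, or if a joint passes its speed limit or range.

## Working session

There is one attempt and no reset: what is moved stays moved. The work goes in short steps, Python scripts to look and compute and a tool call to move; the robot and the scene stay as the last step left them, time stands still between calls to the robot, and variables do not carry over. Pictures are saved under pics/ and viewed, and the job is handed in when it is done.

Besides the shell and the picture viewer there is one more tool, called after "Request:" by a JSON object that holds its "method" and its "body". jog_arm: Moves the arm, as the interface text tells. Its arguments: {"type":"object","properties":{"increments":{"type":"array","items":{"type":"object","properties":{"rx":{"type":"number"},"ry":{"type":"number"},"rz":{"type":"number"},"x":{"type":"number"},"y":{"type":"number"},"z":{"type":"number"},"hand":{"type":"number"}}}},"force":{"type":"number"}},"required":["increments"]}

```bash
mkdir -p pics; python3 - <<'E'
from rig import *
import cv2
for n in("scene","top"):
    im=capture(n);cv2.imwrite(f"pics/{n}0.png",im[...,::-1])
    c=get_calibration(n);print(n,c)
s=sense();print(s["eef_pos"],s["ee_rot"],s["time_s"])
E
```

```text
scene {'camera_matrix': array([[453.30734967,   0.        , 316.41215731],
       [  0.        , 453.30734967, 247.56173663],
       [  0.        ,   0.        ,   1.        ]]), 'R': array([[ 0.06969716,  0.9974359 ,  0.01624569],
       [ 0.83051201, -0.04899617, -0.55484158],
       [-0.55262293,  0.05216313, -0.83179739]]), 't': array([  37.11924625, -294.53129634, 1098.98226099])}
top {'camera_matrix': array([[575.64428387,   0.        , 321.48191354],
       [  0.        , 575.64428387, 244.02103783],
       [  0.        ,   0.        ,   1.        ]]), 'R': array([[-2.78874744e-02, -9.99597359e-01, -5.23524163e-03],
       [-9.80775343e-01,  2.83735213e-02, -1.93066491e-01],
       [ 1.93137297e-01, -2.49540915e-04, -9.81171709e-01]]), 't': array([ -34.09302276,  416.85709586, 1269.09898743])}
[ 126.67815011 -509.25985355  230.82674027] [ 0.08557815  0.70189616  0.0863558  -0.70182678] 0.1
```

View pics/scene0.png

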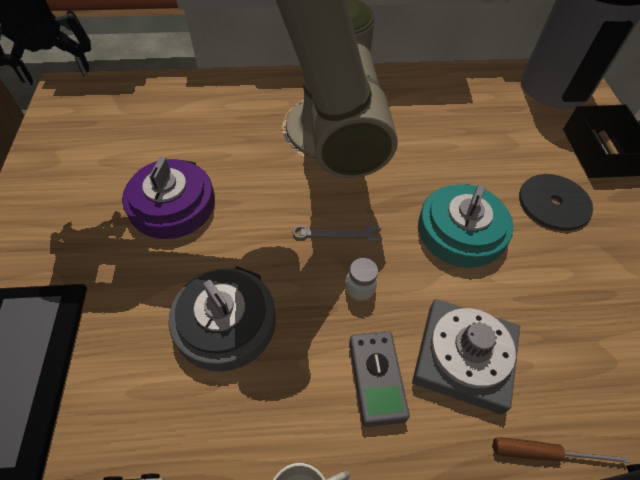

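View pics/top0.png

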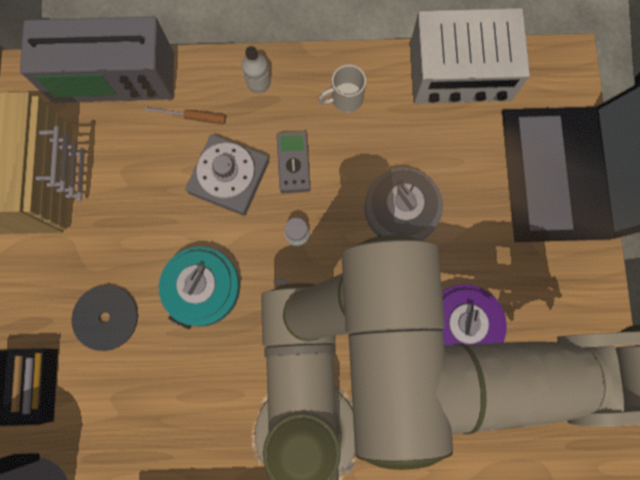

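The knob could be the one on the dark lap (scene ~(218,305), top ~(405,200)), the purple one (scene (165,185)) or the turquoise one (scene (472,210)). Only the first has a dark steel disc on a grey housing, with the turntable to its side at scene (475,345). I'll enlarge both views of it to confirm.

```bash
python3 - <<'E'
import cv2,numpy as np
a=cv2.imread("pics/scene0.png")[260:355,165:285];b=cv2.imread("pics/top0.png")[160:240,360:450]
r=lambda i,f:cv2.convertScaleAbs(cv2.resize(i,None,fx=f,fy=f,interpolation=cv2.INTER_CUBIC),alpha=1.2)
cv2.imwrite("pics/cs.png",r(a,6));cv2.imwrite("pics/ct.png",r(b,7))
E
```

```text
(no output)
```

View pics/cs.png

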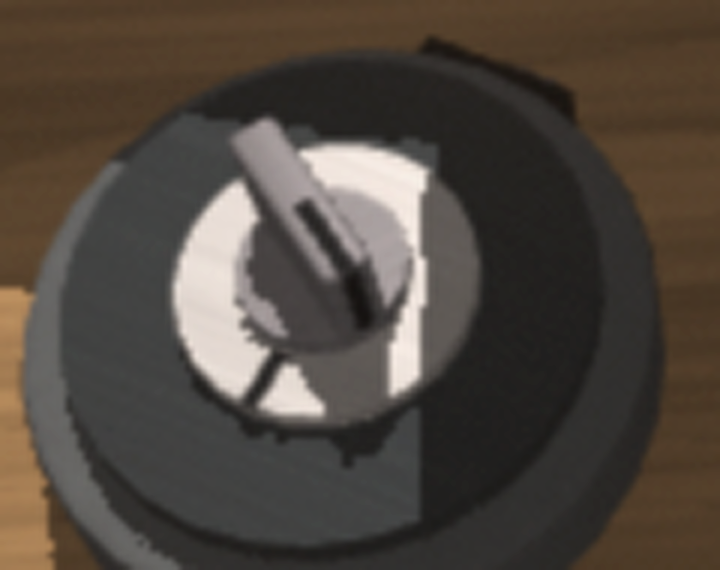

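View pics/ct.png

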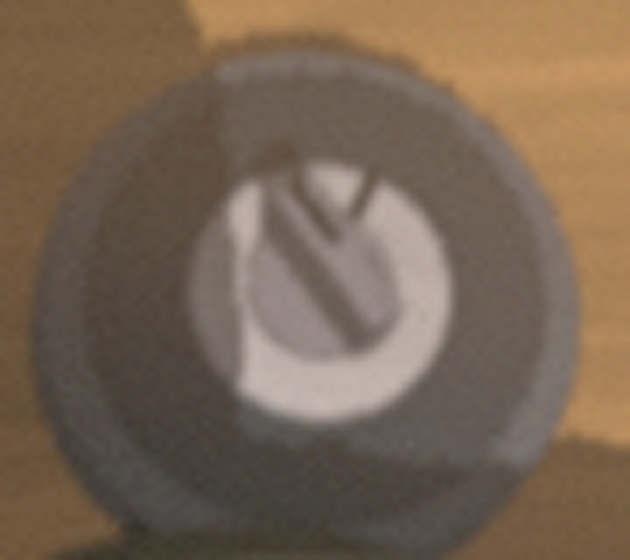

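The crops show a dark steel disc with an aluminium flange and a bar knob. The mark is at scene crop (262,382) and top crop (365,195). The engraved line runs along the bar to its near end, at scene crop ~(350,275). Next I'll turn these into positions.

```bash
cat > h.py <<'E'
import numpy as np
from rig import *
def ray(n,px,z):
    c=get_calibration(n);K,R,t=np.array(c["camera_matrix"]),np.array(c["R"]),np.array(c["t"])
    d=R.T@np.linalg.solve(K,[px[0],px[1],1.]);o=-R.T@t
    return o+d*(z-o[2])/d[2]
S=lambda x,y:(165+(x+.5)/6-.5,260+(y+.5)/6-.5)
T=lambda x,y:(360+(x+.5)/7-.5,160+(y+.5)/7-.5)
E
python3 - <<'E'
from h import *
p=lambda l,v:print(l,v.round(1))
p("fl S",ray("scene",S(326,283),70));p("fl T",ray("top",T(321,291),70))
print("diam S",np.linalg.norm(ray("scene",S(172,283),70)-ray("scene",S(480,283),70)),"T",np.linalg.norm(ray("top",T(188,291),70)-ray("top",T(455,291),70)))
c=(ray("scene",S(326,283),70)+ray("top",T(321,291),70))/2
ax=lambda a:np.arctan2(a[1],a[0])
for n,q in(("scene",S(262,382)),("top",T(365,195))):
    m=ray(n,q,70)-c;print("mark",n,m.round(1),np.hypot(*m[:2]),ax(m))
a=ray("scene",S(250,133),117);b=ray("scene",S(348,278),117)
print("barS",a,b,(a+b)/2,np.linalg.norm(a-b),ax(b-a))
a=ray("top",T(377,342),117);b=ray("top",T(283,195),117)
print("barT",a,b,ax(b-a))
s=sense();print(s["grip_width"])
from scipy.spatial.transform import Rotation as Ro
q=s["ee_rot"];print(Ro.from_quat([q[1],q[2],q[3],q[0]]).as_matrix().round(3))
t=ray("scene",(479,340),100);print("turntable",t)
E
```

```text
fl S [ 505.3 -235.2   70. ]
fl T [ 502.9 -237.8   70. ]
diam S 84.53220718964738 T 85.91436312071075
mark scene [ 29.8 -14.4   0. ] 33.07295614292503 -0.4506098710031304
mark top [ 30.5 -17.3   0. ] 35.04604347470046 -0.5167045591162323
barS [ 483.64403902 -248.68408175  117.        ] [ 528.01368353 -220.93598799  117.        ] [ 505.82886128 -234.81003487  117.        ] 52.331845572930874 0.5588758561917075
barT [ 473.38912607 -246.99490805  117.        ] [ 521.42253291 -220.52654819  117.        ] 0.5036418254041439
0.9988371371576883
[[-0.     0.241 -0.97 ]
 [ 0.001 -0.97  -0.241]
 [-1.    -0.001 -0.   ]]
turntable [601.33415651 168.06832632 100.        ]
```

Request:
{"method": "jog_arm", "body": {"increments": [{"y": -20, "z": -49, "hand": 50}, {"y": -20, "z": -49}, {"y": -20, "z": -49}, {"y": -20, "z": -49}, {"y": -20, "z": -49}]}}

```text
schema error: expected keys rx, ry, rz, x, y, z, hand
```

Request:
{"method": "jog_arm", "body": {"increments": [{"y": -20, "z": -49}, {"y": -20, "z": -49}, {"y": -20, "z": -49}, {"y": -14, "z": -40}, {}]}}

```text
schema error: expected keys rx, ry, rz, x, y, z, hand
```

Request:
{"method": "jog_arm", "body": {"increments": [{"rx": -0.15}, {"rx": -0.146}, {}]}}

```text
schema error: expected keys rx, ry, rz, x, y, z, hand
```

```bash
cat >> h.py <<'E'
from scipy.spatial.transform import Rotation as Ro
def rep(target):
    s=sense();q=s["ee_rot"];M=Ro.from_quat([q[1],q[2],q[3],q[0]]).as_matrix()
    print(s["time_s"],s["eef_pos"],"yaw y",np.arctan2(M[1,1],M[0,1]).round(3),"tool x",M[:,0].round(3))
    print("tool delta",(M.T@(np.array(target)-s["eef_pos"])).round(1),"q",np.round(s["joints"],2),"F",np.round(s["force"],1),"T",np.round(s["wrist_torque"],2),"w",s["grip_width"])
E
python3 - <<'E'
from h import *
import cv2
rep((504.5,-236,84))
cv2.imwrite("pics/s1.png",capture("scene")[...,::-1])
E
```

```text
0.1 [ 126.67815011 -509.25985355  230.82674027] yaw y -1.327 tool x [-0.     0.001 -1.   ]
tool delta [ 147.1 -173.8 -432.6] q [-1.55  0.31  1.5  -0.    1.33 -0.22] F [-0.4 -0.3  0.9] T [0.02 0.02 0.02] w 0.9988371371576883
```

View pics/s1.png

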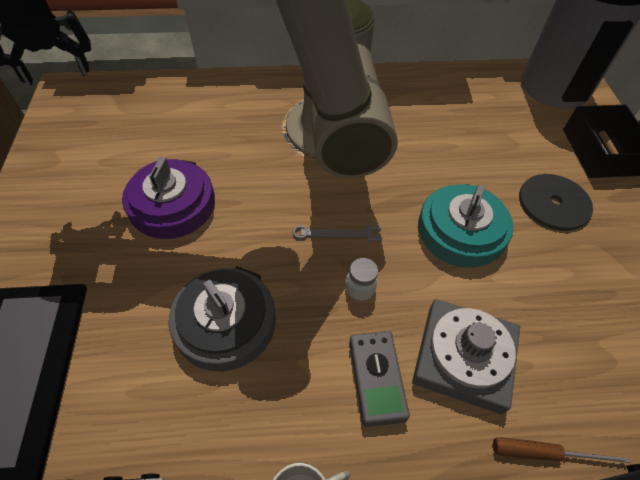

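The moves were refused because every row needs all seven keys, so the arm hasn't moved. I'll resend them with full rows.

Request:
{"method": "jog_arm", "body": {"increments": [{"rx": 0, "ry": 0, "rz": 0, "x": 0, "y": -20, "z": -49, "hand": 50}, {"rx": 0, "ry": 0, "rz": 0, "x": 0, "y": -20, "z": -49, "hand": 50}, {"rx": 0, "ry": 0, "rz": 0, "x": 0, "y": -20, "z": -49, "hand": 50}, {"rx": 0, "ry": 0, "rz": 0, "x": 0, "y": -20, "z": -49, "hand": 50}, {"rx": 0, "ry": 0, "rz": 0, "x": 0, "y": -20, "z": -49, "hand": 50}]}}

```text
time_s: 0.78
eef_pos: [341.5, -352.1, 231.2]
ee_rot: [-0.086, -0.702, -0.086, 0.702]
force: [0.1, 0.2, 1.4]
grip_width: 0.584
```

Request:
{"method": "jog_arm", "body": {"increments": [{"rx": 0, "ry": 0, "rz": 0, "x": 0, "y": -20, "z": -49, "hand": 50}, {"rx": 0, "ry": 0, "rz": 0, "x": 0, "y": -20, "z": -49, "hand": 50}, {"rx": 0, "ry": 0, "rz": 0, "x": 0, "y": -20, "z": -49, "hand": 50}, {"rx": 0, "ry": 0, "rz": 0, "x": 0, "y": -14, "z": -40, "hand": 50}, {"rx": 0, "ry": 0, "rz": 0, "x": 0, "y": 0, "z": 0, "hand": 50}]}}

```text
time_s: 1.4
eef_pos: [505.4, -234.6, 230.7]
ee_rot: [-0.087, -0.702, -0.087, 0.702]
force: [-0.9, -0.7, 0.5]
grip_width: 0.584
```

Request:
{"method": "jog_arm", "body": {"increments": [{"rx": -0.15, "ry": 0, "rz": 0, "x": 0, "y": 0, "z": 0, "hand": 50}, {"rx": -0.146, "ry": 0, "rz": 0, "x": 0, "y": 0, "z": 0, "hand": 50}, {"rx": 0, "ry": 0, "rz": 0, "x": 0, "y": 0, "z": 0, "hand": 50}]}}

```text
time_s: 1.78
eef_pos: [503.4, -236.8, 231.2]
ee_rot: [-0.188, -0.682, -0.188, 0.682]
force: [0.8, 0.1, -0.9]
grip_width: 0.585
```

```bash
python3 - <<'E'
from h import *
import cv2
rep((504.5,-236,84))
cv2.imwrite("pics/s2.png",capture("scene")[...,::-1])
E
```

```text
1.775 [ 503.38845754 -236.82884533  231.17979111] yaw y -1.033 tool x [-0.  0. -1.]
tool delta [ 1.472e+02 -1.000e-01 -1.400e+00] q [-0.65  0.38  1.4  -0.    1.36  0.38] F [ 0.8  0.1 -0.9] T [ 0.   -0.03 -0.01] w 0.5846639001640747
```

View pics/s2.png

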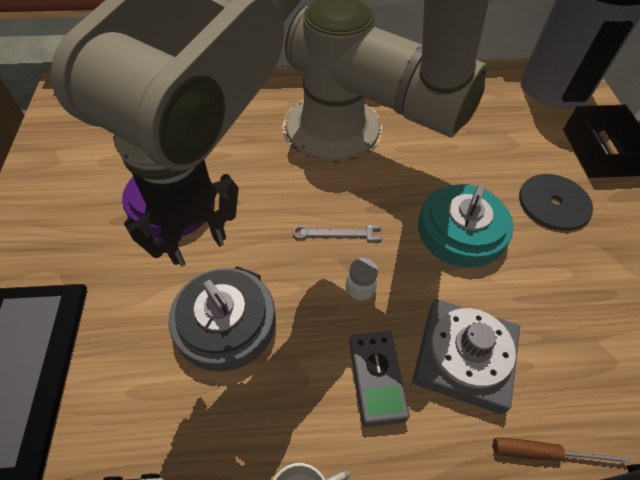

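The gripper is above the lap, jaws across the bar (bar at px ~(216,297)), with fingertips at about (180,260) and (220,240). I'll go down partway and check the alignment.

Request:
{"method": "jog_arm", "body": {"increments": [{"rx": 0, "ry": 0, "rz": 0, "x": 35, "y": 0, "z": -0.5, "hand": 50}, {"rx": 0, "ry": 0, "rz": 0, "x": 35, "y": 0, "z": 0, "hand": 50}, {"rx": 0, "ry": 0, "rz": 0, "x": 25, "y": 0, "z": 0, "hand": 50}, {"rx": 0, "ry": 0, "rz": 0, "x": 0, "y": 0, "z": 0, "hand": 50}]}}

```text
time_s: 2.33
eef_pos: [503.5, -235.9, 135.0]
ee_rot: [-0.187, -0.681, -0.189, 0.683]
force: [0.2, -0.5, 0.1]
grip_width: 0.584
```

```bash
python3 - <<'E'
from h import *
import cv2
rep((504.5,-236,84))
a=capture("scene")[...,::-1];b=capture("top")[...,::-1]
a=cv2.resize(a[200:360,140:300],(640,640),interpolation=2)[:600];b=cv2.resize(b[130:250,340:470],None,fx=4,fy=4,interpolation=2)
cv2.imwrite("pics/s3.png",a);cv2.imwrite("pics/t3.png",b)
E
```

```text
2.325 [ 503.46796698 -235.8524636   134.97215488] yaw y -1.034 tool x [-0.003  0.002 -1.   ]
tool delta [51.   0.8 -0.9] q [-0.65  0.47  1.53 -0.    1.14  0.38] F [ 0.2 -0.5  0.1] T [-0.09  0.01 -0.02] w 0.5844696782610994
```

View pics/s3.png

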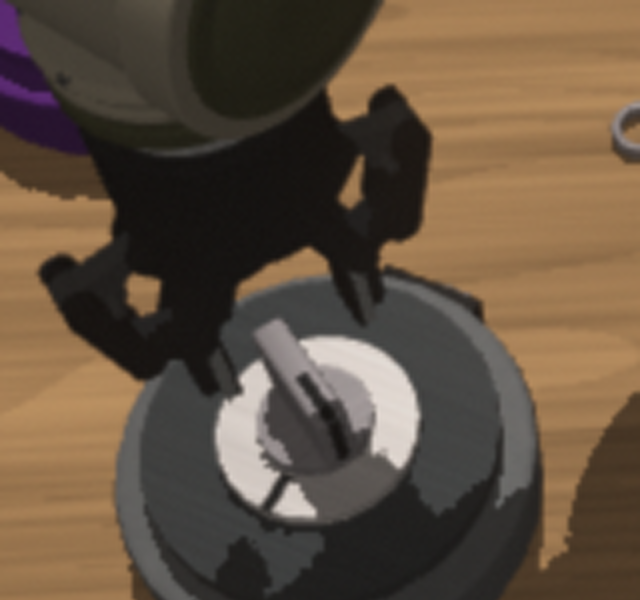

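View pics/t3.png

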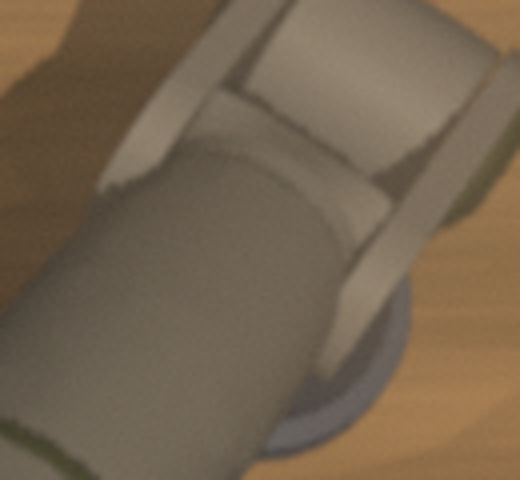

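The fingertips straddle the bar in the scene crop, at about (225,385) and (370,305), and the jaws are square to it. I'll lower the rest of the way and close gently.

Request:
{"method": "jog_arm", "body": {"increments": [{"rx": 0, "ry": 0, "rz": 0, "x": 25, "y": 0.5, "z": -0.5, "hand": 50}, {"rx": 0, "ry": 0, "rz": 0, "x": 17, "y": 0, "z": 0, "hand": 50}, {"rx": 0, "ry": 0, "rz": 0, "x": 7, "y": 0, "z": 0, "hand": 50}, {"rx": 0, "ry": 0, "rz": 0, "x": 0, "y": 0, "z": 0, "hand": 50}]}}

```text
time_s: 2.92
eef_pos: [505.2, -236.3, 87.5]
ee_rot: [0.189, 0.682, 0.188, -0.682]
force: [-0.4, -0.5, -0.5]
grip_width: 0.585
```

Request:
{"method": "jog_arm", "body": {"increments": [{"rx": 0, "ry": 0, "rz": 0, "x": 0, "y": 0, "z": 0, "hand": 5}, {"rx": 0, "ry": 0, "rz": 0, "x": 0, "y": 0, "z": 0, "hand": 5}, {"rx": 0, "ry": 0, "rz": 0, "x": 0, "y": 0, "z": 0, "hand": 5}, {"rx": 0, "ry": 0, "rz": 0, "x": 0, "y": 0, "z": 0, "hand": 5}, {"rx": 0, "ry": 0, "rz": 0, "x": 0, "y": 0, "z": 0, "hand": 5}], "force": 30}}

```text
time_s: 3.55
eef_pos: [505.3, -236.5, 87.9]
ee_rot: [0.189, 0.682, 0.188, -0.681]
force: [-0.8, 0.6, 5.8]
grip_width: 0.159
```

```bash
python3 - <<'E'
from h import *
import cv2
rep((504.5,-236,84))
a=capture("scene")[...,::-1]
a=cv2.resize(a[200:360,140:300],(600,600),interpolation=2)
cv2.imwrite("pics/s4.png",a)
E
```

```text
3.55 [ 505.33190103 -236.45012757   87.89789009] yaw y -1.031 tool x [ 0.001 -0.001 -1.   ]
tool delta [ 3.9 -0.8  0.5] q [-0.65  0.53  1.57  0.    1.04  0.38] F [-0.8  0.6  5.8] T [ 0.09  0.14 -0.08] w 0.1590274400177467
```

View pics/s4.png

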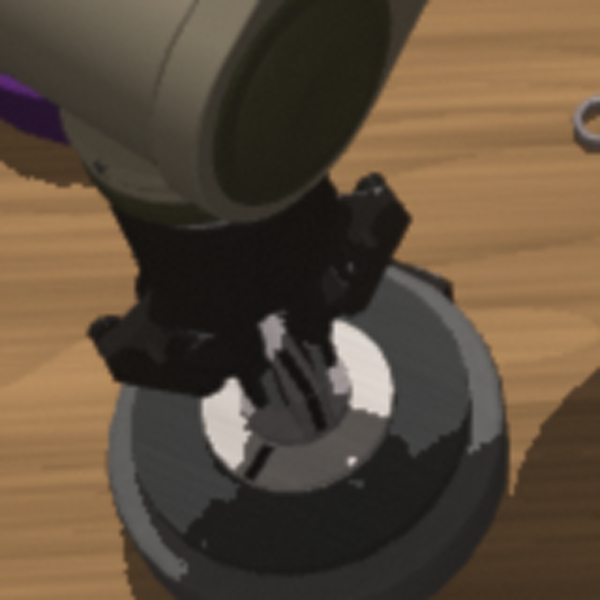

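It's gripped at 13.6 mm against a 14 mm bar, with hardly any side force. Next is the clockwise turn, about +1.03 rad around the tool's downward x axis. I'll do the first half and check.

Request:
{"method": "jog_arm", "body": {"increments": [{"rx": 0.1, "ry": 0, "rz": 0, "x": 0, "y": 0, "z": 0, "hand": 5}, {"rx": 0.1, "ry": 0, "rz": 0, "x": 0, "y": 0, "z": 0, "hand": 5}, {"rx": 0.1, "ry": 0, "rz": 0, "x": 0, "y": 0, "z": 0, "hand": 5}, {"rx": 0.1, "ry": 0, "rz": 0, "x": 0, "y": 0, "z": 0, "hand": 5}, {"rx": 0.1, "ry": 0, "rz": 0, "x": 0, "y": 0, "z": 0, "hand": 5}]}}

```text
time_s: 4.22
eef_pos: [505.5, -237.1, 87.9]
ee_rot: [0.014, 0.708, 0.012, -0.706]
force: [-0.2, -2.5, 2.9]
grip_width: 0.159
```

```bash
python3 - <<'E'
from h import *
import cv2
rep((504.5,-236,84))
a=capture("scene")[...,::-1]
a=cv2.resize(a[200:360,140:300],(600,600),interpolation=2)
cv2.imwrite("pics/s5.png",a)
E
```

```text
4.225 [ 505.5059598  -237.05861876   87.91044225] yaw y -1.534 tool x [ 0.002 -0.002 -1.   ]
tool delta [ 3.9 -1.1  1. ] q [-0.65  0.53  1.57 -0.    1.03  0.89] F [-0.2 -2.5  2.9] T [-0.41 -0.    0.05] w 0.15875927456029593
```

View pics/s5.png

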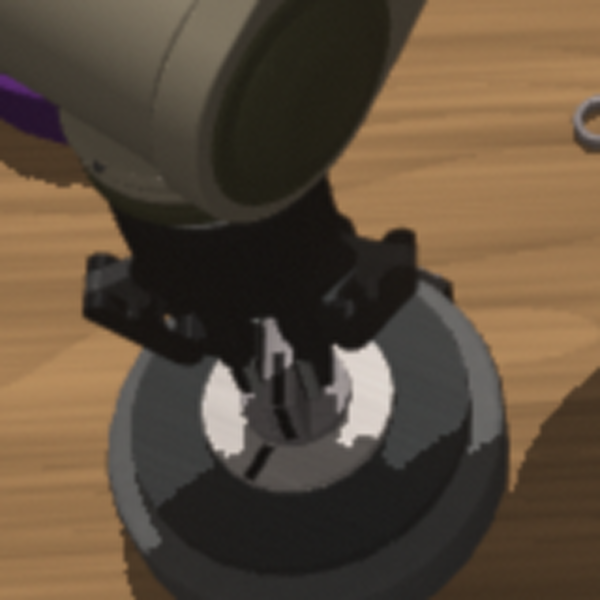

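The bar has turned with the jaws. Its line now ends at ~(290,435), heading for the mark at ~(260,462). I'll turn the rest.

Request:
{"method": "jog_arm", "body": {"increments": [{"rx": 0.1, "ry": 0, "rz": 0, "x": 0, "y": 0, "z": 0, "hand": 5}, {"rx": 0.1, "ry": 0, "rz": 0, "x": 0, "y": 0, "z": 0, "hand": 5}, {"rx": 0.1, "ry": 0, "rz": 0, "x": 0, "y": 0, "z": 0, "hand": 5}, {"rx": 0.1, "ry": 0, "rz": 0, "x": 0, "y": 0, "z": 0, "hand": 5}, {"rx": 0.12, "ry": 0, "rz": 0, "x": 0, "y": 0, "z": 0, "hand": 5}]}}

```text
time_s: 4.9
eef_pos: [505.4, -237.7, 87.9]
ee_rot: [-0.168, 0.687, -0.17, -0.686]
force: [-0.7, -6.8, 3.8]
grip_width: 0.163
```

Request:
{"method": "jog_arm", "body": {"increments": [{"rx": 0, "ry": 0, "rz": 0, "x": 0, "y": 0, "z": 0, "hand": 5}, {"rx": 0, "ry": 0, "rz": 0, "x": 0, "y": 0, "z": 0, "hand": 5}]}}

```text
time_s: 5.15
eef_pos: [505.4, -237.7, 87.9]
ee_rot: [-0.167, 0.688, -0.169, -0.686]
force: [-0.1, -6.2, 2.6]
grip_width: 0.16
```

```bash
python3 - <<'E'
from h import *
import cv2
rep((504.5,-236,84))
a=capture("scene")[...,::-1]
a=cv2.resize(a[260:355,165:285],None,fx=6,fy=6,interpolation=2)
cv2.imwrite("pics/s6.png",a)
E
```

```text
5.15 [ 505.3845959  -237.71389219   87.92795002] yaw y -2.05 tool x [ 0.001 -0.003 -1.   ]
tool delta [ 3.9 -1.1  1.6] q [-0.65  0.53  1.57 -0.    1.03  1.4 ] F [-0.1 -6.2  2.6] T [-1.05  0.07 -0.09] w 0.16028865748025775
```

View pics/s6.png

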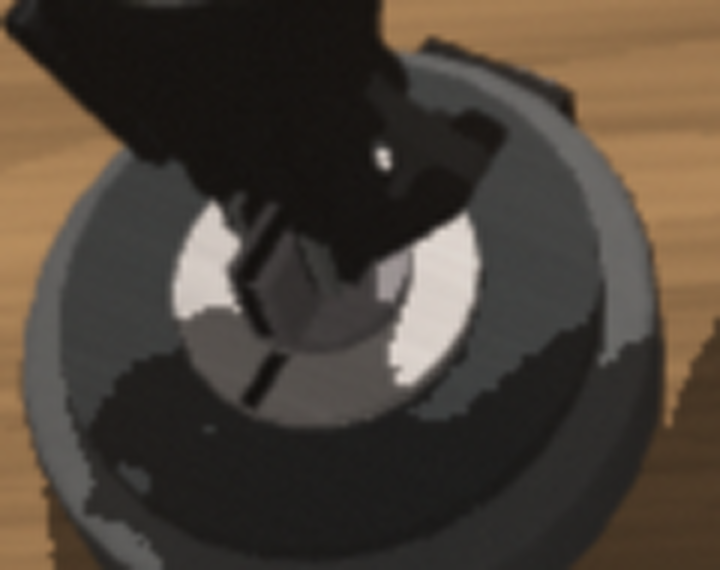

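The line runs down the bar end to ~(265,330), pointing at the mark from (280,357) to (250,403). The jaw angle puts the bar at -0.48 rad and the mark is at about -0.48. I'll release and lift straight up.

Request:
{"method": "jog_arm", "body": {"increments": [{"rx": 0, "ry": 0, "rz": 0, "x": 0, "y": 0, "z": 0, "hand": 50}, {"rx": 0, "ry": 0, "rz": 0, "x": 0, "y": 0, "z": 0, "hand": 50}, {"rx": 0, "ry": 0, "rz": 0, "x": 0, "y": 0, "z": 0, "hand": 50}, {"rx": 0, "ry": 0, "rz": 0, "x": 0, "y": 0, "z": 0, "hand": 50}]}}

```text
time_s: 5.7
eef_pos: [505.0, -236.1, 87.2]
ee_rot: [0.168, -0.687, 0.168, 0.687]
force: [-0.4, -0.1, 0.0]
grip_width: 0.586
```

Request:
{"method": "jog_arm", "body": {"increments": [{"rx": 0, "ry": 0, "rz": 0, "x": -15, "y": 0, "z": 0, "hand": 50}, {"rx": 0, "ry": 0, "rz": 0, "x": -35, "y": 0, "z": 0, "hand": 50}, {"rx": 0, "ry": 0, "rz": 0, "x": -45, "y": 0, "z": 0, "hand": 50}, {"rx": 0, "ry": 0, "rz": 0, "x": -45, "y": 0, "z": 0, "hand": 50}, {"rx": 0, "ry": 0, "rz": 0, "x": 0, "y": 0, "z": 0, "hand": 50}]}}

```text
time_s: 6.32
eef_pos: [506.1, -236.9, 231.8]
ee_rot: [-0.167, 0.689, -0.169, -0.684]
force: [1.0, -0.1, -0.4]
grip_width: 0.587
```

```bash
python3 - <<'E'
from h import *
import cv2
rep((504.5,-236,84))
f=capture("scene")[...,::-1];cv2.imwrite("pics/s7f.png",f)
a=cv2.resize(f[260:355,165:285],None,fx=6,fy=6,interpolation=2)
cv2.imwrite("pics/s7.png",a)
z=np.hstack([cv2.resize(cv2.imread("pics/scene0.png")[300:380,430:520],None,fx=4,fy=4,interpolation=2),cv2.resize(f[300:380,430:520],None,fx=4,fy=4,interpolation=2)])
cv2.imwrite("pics/rk.png",z)
E
```

```text
6.325 [ 506.11061659 -236.94005792  231.78028446] yaw y -2.051 tool x [ 0.006 -0.005 -1.   ]
tool delta [147.8  -0.3   3. ] q [-0.65  0.38  1.4   0.    1.35  1.4 ] F [ 1.  -0.1 -0.4] T [ 0.05  0.01 -0.08] w 0.5870366250443835
```

View pics/s7.png

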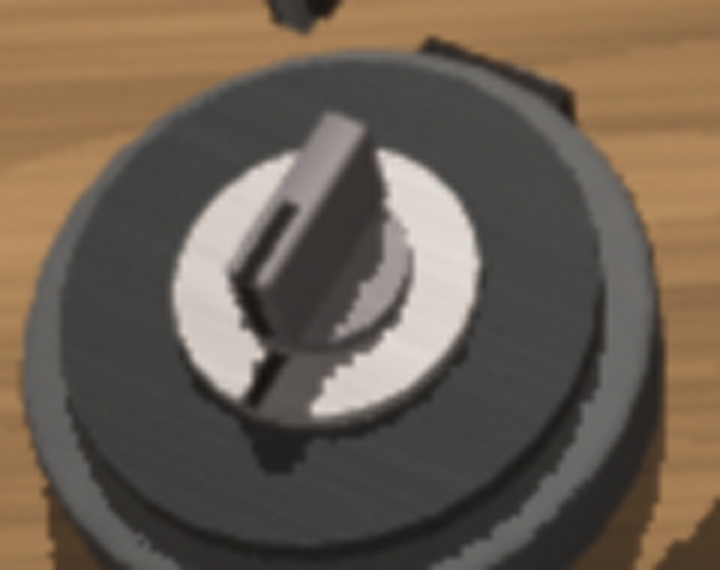

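View pics/rk.png

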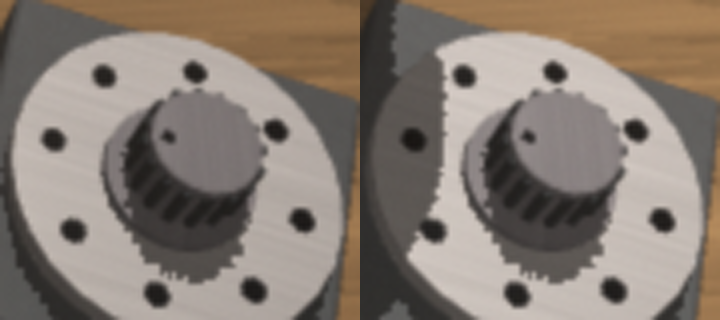

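The bar line now points along the mark, and the round knob's dot hasn't moved (same pixel in both halves). One numeric check, then I'll hand in.

```bash
python3 - <<'E'
from h import *
a=ray("scene",S(345,120),117);b=ray("scene",S(247,280),117);m0=ray("scene",S(280,357),70);m1=ray("scene",S(248,405),70)
an=lambda v:np.arctan2(v[1],v[0])
c=ray("scene",S(326,283),70)
print("bar",an(b-a),np.linalg.norm(b-a),"mark dir",an(m1-m0),"mark mid",an((m0+m1)/2-c))
finish_job()
E
```

```text
bar -0.46306461128672005 51.1981463253474 mark dir -0.5177630933624451 mark mid -0.4921590857413378
the job is handed in; nothing more can be done
```

I turned the bar knob on the dark lap about 1.02 rad clockwise to its release mark, let go and lifted clear. The job is handed in at about 6.4 s on the robot's clock, out of 35 s; the hand-in gives no verdict.

- **Alignment:** after release, the last picture puts the bar at -0.46 rad. The mark is at -0.49 by its position and -0.52 by its direction. That leaves about 0.03–0.06 rad between them, inside the 0.2 rad allowed.
- **Gripper:** it is open, about 145 mm above the grip height. The force reading was near zero, so it touches nothing.
- **Forces:** in the readings I took, wrist force stayed below about 8 N.
- **Round knob:** its dot is at the same pixel before and after.
- **Disagreements:** the two cameras put the knob axis about 3.5 mm apart and the mark 0.07 rad apart, so I used values in between. The first three move calls were refused for missing keys and moved nothing.

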